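# Feed the squat sample jar through the spring flap and hang up the pusher

## Robot

A 6-joint arm with a two-finger parallel gripper is mounted at the origin on the work surface. World frame = base frame: x ahead of the robot, y to its left, z up, the work surface at z = 0. Lengths are in m, angles in rad, forces in N, time in s.
With the tool pointing down it reaches from about 0.25 to 0.725 m from the base axis. Payload 4 kg.
Tool frame: the origin (TCP) lies at the very end of the fingers, on their centre line; the grasp point (between the pads) lies bot.grasp_offset behind it (bot.grasp_offset is the distance from the TCP to the grasp point, in m); z points along the fingers, y is the direction in which the jaws open and shut (so a half turn about z gives the same grasp; the last joint's range is limited). The gripper opens to 85 mm and grips with 20 to 120 N. Pads are 22 mm wide; open, the fingers measure 114 mm over their backs; the gripper's body (76 mm by 85 mm) begins 54 mm behind the grasp point. The pads swing forward as they close: fully open they stand 13 mm farther back than shut.
Start: joints at [-1.34, 0.241, 0.005, 1.335, 0, 1.571], TCP at [0.114, -0.487, 0.231] pointing down, gripper open.
Joint ranges: [-2.72, 2.72], [-1.05, 1.87], [-1.09, 1.28], [-1.99, 2.15], [-1.42, 1.44], [-3.14, 3.14]. Speed limits (rad/s): [2.79, 2.79, 3.14, 3.14, 3.14, 3.14].

## Interface

Orientations are given as a unit quaternion [x, y, z, w].
In Python, from workcell import bot gives the robot as it stands. The module is installed in compiled form; this text tells all that it offers.
- The arm moves only by the shell command python3 -m jog 'ROWS' [OPENING]. ROWS is JSON, a list that holds one entry, the list of rows, each a list of 6 numbers: the shift along the tool's x, y, z in m, then the turn, a rotation vector about the tool's x, y, z in degrees. In form: [[[dx, dy, dz, wx, wy, wz], ...]]. A call has 1 to 12 rows; each row shifts and turns the pose as measured when the row begins, along the tool's axes as they then stand; what a row does not reach is not made up. A row lasts 1/8 s, in which the tool goes at most 62.5 mm and 10.7 degrees, less where a joint would pass 70% of its speed; a pose out of reach is approached as far as the arm can. A call is refused whole if a number of a shift passes 0.0625 or a number of a turn 10.7, either way. A call with a gripper value outside its range is refused whole. OPENING is the finger opening in m, from 0 to 0.0854, set as the call begins (- or left out, the last holds). The fingers move at their own pace and stop on an object; the grip force is fixed at half the most. Time passes only in rows, so rows that do not move let the fingers close. It gives the time, the measured TCP pose, the force and the opening at its end, in the units of the state.
- bot.get_obs(): the state, without advancing time (a new reading comes with each control period).
- bot.camera(name): name is "side" or "top"; returns a dict with "pixels" (400x640x3 uint8, red, green, blue), "fx", "fy", "cx", "cy" (pixels), "rvec" (rotation vector, rad) and "tvec" (3), from world to camera coordinates, as OpenCV has them. Camera axes: x right, y down, z forward; pixel columns grow to the right and rows downward; lengths in m; the calibration is good to about 2 mm. A picture is of the moment at which its call begins. There is no depth.
- bot.job_done(): hands the job in, once; it reports no verdict.
The state is a dict: "clock": time; "joint_pos": joint angles; "joint_vel": joint speeds; "tau": joint torques, N m; "eef_pos": TCP position; "tool_rot": TCP orientation; "ft_force": force on the tool from outside, world axes, zero at the start; "ft_torque": the same for the moment, N m; "grip_width": finger opening in m.
Only numpy, scipy, OpenCV 4.12 (cv2) and the standard library are available. Lean on these libraries where they do the work, as an engineer would, in place of code of your own. Each camera call takes 0.05 s, during which the arm holds its last target. There are 200 camera calls.

## Task

Stand the squat sample jar upright in the loading lane in front of the analyser's flap and let go of it. Then take the pusher and use its bar to push the jar through the spring flap, so that the jar itself opens it (keep the gripper off the flap), until the jar is far enough inside for the flap to fall shut behind it. Finally hang the pusher upright on the side-opening hook with its collar down in the throat; do not tip the jar or disturb the two bottles.

Things in the scene. Friction and masses are not known exactly. Their poses are not given: they have to be found in the camera images.
- jar: Closed squat jar, plain white body 58 mm diameter and 42 mm tall, dark lid 54 mm diameter on top, 52 mm tall in all, 0.18 to 0.33 kg. Origin: centre of its underside, z up. It starts standing on the bench in one of three places in a row; the taller bottles stand in the other two.
- inlet: Fixed sample inlet of the analyser. Origin on the bench surface, under the flap, mid-width; +x is the direction in which the jar is pushed in, z up. Open loading lane at x -140 to 0 mm, closed chamber at x 0 to 164 mm, then the instrument body (x 170 to 320 mm, 160 mm wide, 150 mm tall). Lane and chamber share one floor, 4 mm above the bench.
- lane (a point): Point on the lane floor's mid-line, 75 mm before the flap, 4 mm above the bench; axes as inlet. The lane lies between two low rails along x: inner faces 66 mm apart (y -33 and +33 mm), 6 mm thick, tops 12 mm above the bench; its outer end is open.
- chamber (a point): Point on the chamber floor's mid-line, 110 mm behind the flap, 4 mm above the bench; axes as inlet. Chamber inside: 66 mm wide, opening 82 mm above the bench; outside 94 mm wide, clear roof with its top 92 mm above the bench; back wall 164 mm behind the flap.
- flap (a joint): Steel flap, 0 = shut (hanging), grows to 1.5 rad as its lower edge swings inwards only. Level hinge across the lane, 80 mm above the bench; 62 mm wide; lower edge 9 mm above the bench; central notch 34 mm wide up to 43 mm above the bench lets the pusher bar pass. A weak spring shuts it (under 1 N). The jar lifts it to 1.25 rad; it shuts when the jar's centre is about 95 mm past the inlet origin.
- pusher: Steel pusher, 0.22 kg, standing on the bench. Origin: on its underside, on the axis of the upright handle; z up, +x along the bar. Bar 18 mm wide, 14 mm high, flat pushing end at x = 125 mm; tail block 24 mm wide and high to x = -55 mm; it balances about the handle. Neck 10 mm diameter up to the collar (36 mm diameter, 98 to 104 mm above the underside), then the grip up to 149 mm.
- pusher_grip (a point): Centre of the pusher's black square grip above the collar, 14 x 14 mm (sides along x and y), 45 mm tall, its middle 126.5 mm above the pusher's underside; axes as pusher.
- pusher_collar (a point): Centre of the underside of the pusher's collar, on the handle's axis, 98 mm above the pusher's underside; axes as pusher.
- hook: Fixed stand with a side-opening hook. Origin on the bench right below the middle of the throat; z up. Level fork of two prongs along x, its slot open towards -x (roughly towards the robot). Post 16 mm diameter at x = 60 mm, ending at the fork; base plate x -10 to 100 mm, y -50 to 50 mm, 8 mm high.
- hook_seat (a point): Centre of the throat, level with the prong tops, 215 mm above the bench: the collar's underside rests here; axes as hook. Prongs 8 mm thick from x -33 mm; slot 18 mm wide, closed at x = 30 mm; fork 46 mm wide (48 mm at its closed end). Lips 8 mm high at the prong tips (x -33 to -27 mm) and at the closed end (x 27 to 33 mm).
- bottle_a: Bystander: standing white bottle with a narrow neck and brass-coloured cap, 52 mm diameter, 108 mm tall. Origin: centre of its underside.
- bottle_b: Bystander: a second bottle like bottle_a. Origin: centre of its underside.
There are look-alikes about, which are no part of the job. Leave any green look-alike of the jar alone.

How it is judged:
By the outcome, as a careful person would: the job done as asked, in the order asked, and still so for the second after the job is handed in, with the robot touching nothing.
It also fails if it takes over 58 s, if anything falls off the work surface, if the arm or the gripper's body presses on something with over 40 N, if the wrist force passes 120 N, or if a joint passes its speed limit or range.

## Working session

There is one attempt and no reset: what is moved stays moved. The work goes in short steps, Python scripts to look and compute and a shell command to move; the robot and the scene stay as the last step left them, time stands still between calls to the robot, and variables do not carry over. Pictures are saved under pics/ and viewed, on a budget of 10 in all, crops included, one or two more only if the job needs it, and the job is handed in when it is done.

```bash
mkdir -p pics
python3 - <<'E'
from workcell import bot
import cv2,pickle
o=bot.get_obs();print({k:(v if not hasattr(v,'round') else v) for k,v in o.items()},bot.grasp_offset)
d={}
for n in("top","side"):
    c=bot.camera(n);d[n]=c;cv2.imwrite(f"pics/{n}0.png",c["pixels"][...,::-1]);print(n,c["fx"],c["fy"],c["cx"],c["cy"],c["rvec"],c["tvec"])
pickle.dump(d,open("cams.pkl","wb"))
E
```

```text
{'clock': 0.0, 'joint_pos': array([-1.33997757e+00,  2.41417895e-01,  3.71029808e-03,  1.33523015e+00,
        2.99640887e-05,  1.57079503e+00]), 'joint_vel': array([-4.62725799e-04, -1.20336437e-03, -1.04199571e-03,  1.97892847e-03,
       -7.21814262e-05, -2.67173373e-04]), 'tau': array([-5.69876702e-04, -3.72310925e+01,  2.52411354e+01,  1.66852470e-02,
        1.60581876e-04, -1.91025563e-06]), 'eef_pos': array([ 0.11424712, -0.48610338,  0.23040522]), 'tool_rot': array([ 9.93347084e-01,  1.15153912e-01, -1.08412665e-04, -1.06531160e-03]), 'ft_force': array([-0.83478466,  0.46290533,  0.40688208]), 'ft_torque': array([ 0.01174416, -0.04060774,  0.02355   ]), 'grip_width': 0.08538452785357742} 0.0187
top 409.4414085788762 409.4414085788762 312.8516086825109 204.4170449127861 [ 2.17760417 -2.20568629  0.09614223] [-0.03486325  0.51141747  1.19448327]
side 364.5731994079536 364.5731994079536 320.0333713870972 197.2838458744758 [ 2.21349062 -0.26134802  0.12549944] [-0.49043481  0.15835725  0.94926504]
```

View pics/top0.png

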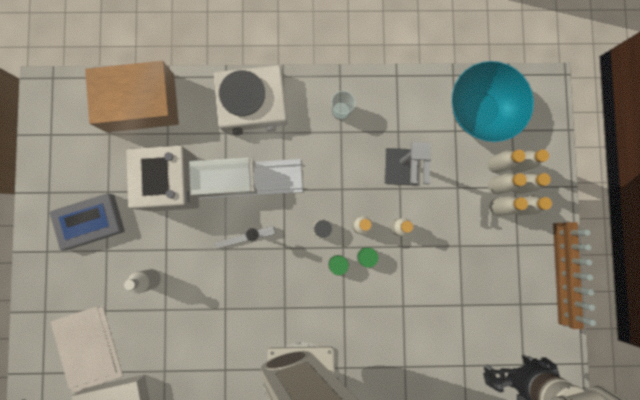

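View pics/side0.png

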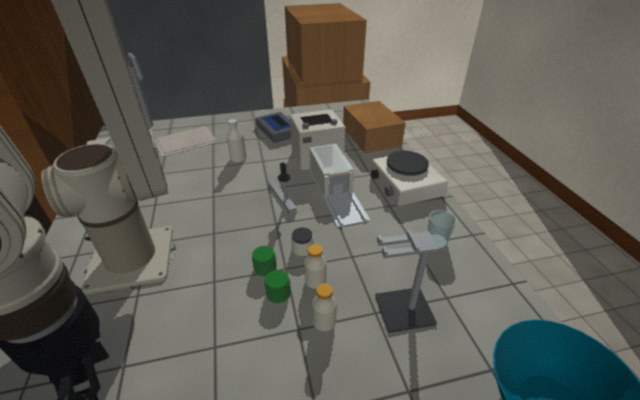

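The top view shows the jar at (323,229), with a dark lid on a white body. Bottles stand at (363,225) and (403,227). The green look-alikes are at (339,265) and (368,257), and I'll leave those alone. The pusher handle is at (252,235), the lane spans x 255–303 at y 177, and the hook is at (415,165). I'll confirm these in enlarged crops.

```bash
cat > h.py <<'E'
import numpy as np,cv2,pickle
from workcell import bot
from scipy.spatial.transform import Rotation as R
C=pickle.load(open("cams.pkl","rb"))
def K(c): return np.array([[c["fx"],0,c["cx"]],[0,c["fy"],c["cy"]],[0,0,1.]])
def ray(n,uv):
    c=C[n];Rm=cv2.Rodrigues(c["rvec"])[0];o=-Rm.T@c["tvec"]
    d=Rm.T@np.linalg.inv(K(c))@np.array([uv[0],uv[1],1.]);return o,d
def atz(n,uv,z):
    o,d=ray(n,uv);return o+d*(z-o[2])/d[2]
def proj(n,p):
    c=C[n];return cv2.projectPoints(np.array(p,float).reshape(-1,3),c["rvec"],c["tvec"],K(c),None)[0][:,0]
def crop(n,x0,y0,x1,y1,s,f,img=None):
    im=(C[n]["pixels"] if img is None else img)[y0:y1,x0:x1,::-1]
    cv2.imwrite(f,cv2.resize(im,None,fx=s,fy=s,interpolation=cv2.INTER_CUBIC))
E
python3 - <<'E'
from h import *
crop("top",180,130,440,280,3,"pics/ct.png")
crop("side",260,130,460,340,2.8,"pics/cs.png")
for n,u,z in[("jar",(323,229),.052),("ba",(363,225),.108),("bb",(403,227),.108),("collar",(252,235),.104)]:print(n,atz("top",u,z))
E
```

```text
jar [ 0.43741471 -0.06908369  0.052     ]
ba [ 0.4462304  -0.17667097  0.108     ]
bb [ 0.43932045 -0.28646381  0.108     ]
collar [0.42296427 0.12740897 0.104     ]
```

View pics/ct.png

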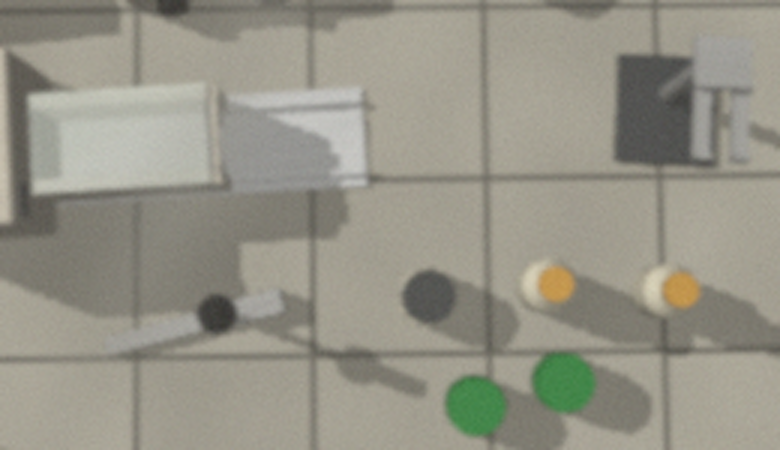

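View pics/cs.png

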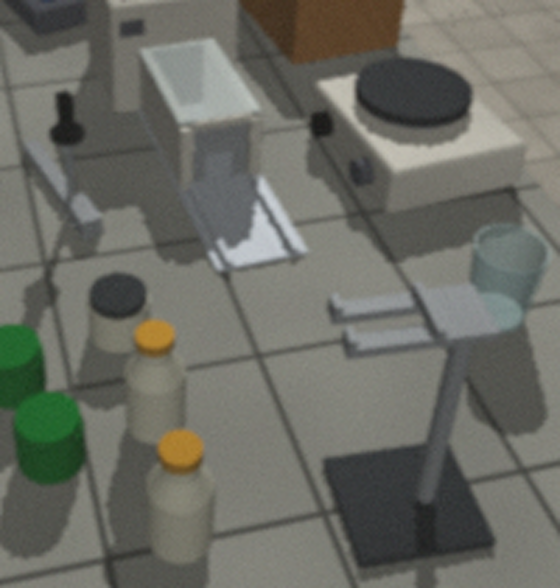

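The crops confirm the jar as the dark-lidded white squat jar, at crop pixel (428,297). The pusher's long bar points to image-left, which is the push direction. Next I fit the poses.

```bash
cat > fit.py <<'E'
from h import *
from scipy.optimize import least_squares
T=lambda u:((u[0]+.5)/3-.5+180,(u[1]+.5)/3-.5+130)
S=lambda u:((u[0]+.5)/2.8-.5+260,(u[1]+.5)/2.8-.5+130)
def fit(name,obs,x0):
    def w(p,q):
        c,s=np.cos(p[2]),np.sin(p[2]);return[p[0]+c*q[0]-s*q[1],p[1]+s*q[0]+c*q[1],q[2]]
    def f(p): return np.concatenate([proj(n,w(p,q))[0]-(T(u) if n=="top" else S(u)) for n,q,u in obs])
    r=least_squares(f,x0,x_scale=[.01,.01,.05],loss="soft_l1");print(name,r.x.round(4),np.degrees(r.x[2]).round(1));print(r.fun.reshape(-1,2).round(1).tolist());return r.x
inlet=fit("inlet",[("top",(-.14,.039,.012),(369,186)),("top",(-.14,-.039,.012),(365,88)),
 ("top",(0,.047,.092),(222,184)),("top",(0,-.047,.092),(208,84)),("top",(.164,.047,.092),(32,195)),("top",(.164,-.047,.092),(28,95)),
 ("side",(-.14,.039,.004),(218,268)),("side",(-.14,-.039,.004),(306,247)),("side",(0,.047,.092),(186,127)),("side",(0,-.047,.092),(260,112))],[.5,.05,1.57])
hook=fit("hook",[("top",(-.01,.05,0.008),(613,160)),("top",(.1,.05,.008),(617,55)),("top",(-.01,-.05,.008),(717,165)),
 ("top",(-.033,.023,.223),(694,159)),("top",(-.033,-.023,.223),(749,162)),
 ("side",(-.01,.05,.008),(325,463)),("side",(-.01,-.05,.008),(362,563)),("side",(.1,-.05,.008),(494,543)),("side",(.1,.05,.008),(438,445)),
 ("side",(-.033,.023,.219),(331,308)),("side",(-.033,-.023,.219),(347,345))],[.55,-.28,0])
pusher=fit("pusher",[("top",(0,0,.110),(217,314)),("top",(.125,0,.007),(106,346)),("top",(-.055,0,.02),(282,300)),
 ("side",(0,0,.149),(65,97)),("side",(0,0,.101),(67,133)),("side",(.125,0,.007),(30,147)),("side",(-.055,0,.018),(96,220))],[.42,.127,1.6])
jar=fit("jar",[("top",(0,0,.052),(428,297)),("side",(0,0,.052),(118,293)),("side",(0,0,.0),(118,337))],[.437,-.07,0])
for nm,u,s in(("ba",(555,284),(155,336)),("bb",(681,290),(181,448))):fit(nm,[("top",(0,0,.108),u),("side",(0,0,.108),s)],[.43,-.2,0])
for u in((476,406),(564,382)):print("green",atz("top",T(u),.052))
o=bot.get_obs();print(R.from_quat(o["tool_rot"]).as_matrix().round(3))
# overlay
im=C["top"]["pixels"].copy()
E
python3 fit.py
```

```text
inlet [0.5932 0.1324 1.6317] 93.5
[[-0.7, -4.3], [-1.2, 2.6], [-2.0, -0.4], [0.6, -0.4], [2.3, 0.2], [1.8, 0.1], [3.2, 0.0], [-2.9, 2.3], [-2.5, -0.9], [0.4, -0.6]]
hook [ 0.5793 -0.3092 -0.0599] -3.4
[[0.7, 0.4], [0.6, -0.6], [-0.8, 0.4], [0.7, -0.2], [0.8, -0.3], [-1.5, -1.8], [-1.0, 0.5], [0.8, -0.4], [2.9, -2.1], [-1.4, -3.3], [0.3, 0.9]]
pusher [0.4259 0.1277 1.8261] 104.6
[[-0.4, -0.4], [0.3, 0.2], [0.1, -0.7], [-0.2, -1.0], [0.1, 0.1], [0.0, -0.2], [-1.0, 1.6]]
jar [ 0.4382 -0.0698  0.    ] 0.0
[[0.9, 0.1], [-0.4, -0.0], [0.3, -1.5]]
ba [ 0.4486 -0.183   0.    ] 0.0
[[0.6, -0.2], [-0.3, -0.6]]
bb [ 0.4419 -0.2975  0.    ] 0.0
[[0.3, -0.3], [-0.3, -0.2]]
green [ 0.33428145 -0.11130885  0.052     ]
green [ 0.35576954 -0.19571488  0.052     ]
[[ 0.973  0.229 -0.   ]
 [ 0.229 -0.973  0.002]
 [-0.    -0.002 -1.   ]]
```

```bash
sed -i 's/(-.14,.039,.012)/(-.14,.047,.004)/;s/(-.14,-.039,.012)/(-.14,-.047,.004)/;s/(-.14,.039,.004)/(-.14,.047,.004)/;s/(-.14,-.039,.004)/(-.14,-.047,.004)/' fit.py
cat >> fit.py <<'E'
def W(p,q):
    c,s=np.cos(p[2]),np.sin(p[2]);return[p[0]+c*q[0]-s*q[1],p[1]+s*q[0]+c*q[1],q[2]]
segs=[]
for s in(-1,1):
    segs+=[(inlet,(-.14,s*.033,.012),(0,s*.033,.012)),(inlet,(0,s*.047,.092),(.164,s*.047,.092)),(hook,(-.033,s*.023,.215),(.033,s*.023,.215)),(hook,(-.033,s*.009,.215),(.03,s*.009,.215)),(pusher,(-.055,s*.009,.014),(.125,s*.009,.014)),(hook,(-.01,s*.05,.008),(.1,s*.05,.008))]
for x in(-.14,-.075,0):segs+=[(inlet,(x,-.033,.004),(x,.033,.004))]
out=[]
for n,(x0,y0,x1,y1),s in(("top",(180,150,440,260),3),("side",(260,150,460,330),2)):
    im=cv2.resize(C[n]["pixels"][y0:y1,x0:x1,::-1],None,fx=s,fy=s,interpolation=cv2.INTER_CUBIC)
    for p,a,b in segs:
        q=[tuple(int(v) for v in (proj(n,W(p,t))[0]-(x0,y0)+.5)*s-.5) for t in(a,b)];cv2.line(im,*q,(0,0,255),1)
    out.append(im)
w=max(i.shape[1] for i in out)
cv2.imwrite("pics/ov.png",cv2.vconcat([cv2.copyMakeBorder(i,0,0,0,w-i.shape[1],cv2.BORDER_CONSTANT) for i in out])[:600])
print("lane",W(inlet,(-.075,0,.004)))
E
python3 fit.py|grep -A1 -E "inlet|lane"
```

```text
inlet [0.593  0.1329 1.6301] 93.4
[[-0.6, -1.2], [-1.5, 0.6], [-2.2, -0.3], [0.4, -0.3], [2.1, 0.2], [1.7, 0.1], [0.4, 0.5], [-0.5, 1.7], [-2.6, -1.0], [0.4, -0.7]]
--
lane [np.float64(0.5974908369243467), np.float64(0.05800717996268015), 0.004]
```

View pics/ov.png

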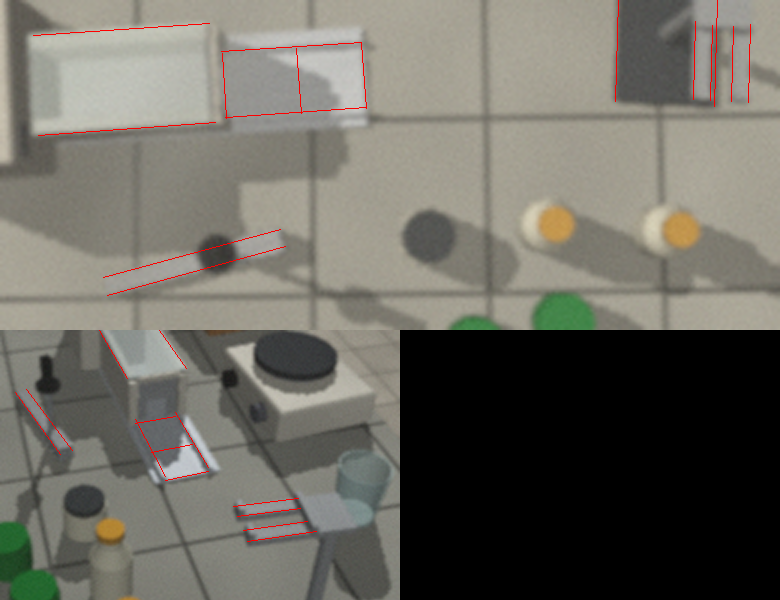

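The overlay agrees on the rails, roof, hook prongs and pusher bar. I'll move above the jar.

```bash
cat > d.py <<'E'
import sys
from h import *
# usage: d.py X Y Z yawdeg  -> remaining shift in tool axes (level tool assumed pointing down)
o=bot.get_obs();M=R.from_quat(o["tool_rot"]);t=np.array([float(v) for v in sys.argv[1:4]])
d=M.inv().apply(t-o["eef_pos"]);th=np.radians(float(sys.argv[4]))
G=R.from_matrix(np.array([[np.cos(th),np.sin(th),0],[np.sin(th),-np.cos(th),0],[0,0,-1]]).T) if 0 else R.from_matrix(np.array([[np.cos(th),np.sin(th),0],[np.sin(th),-np.cos(th),0],[0,0,-1]]))
print("t",round(o["clock"],2),"pos",o["eef_pos"].round(4),"shift mm",(d*1000).round(1),"turn deg",np.degrees((M.inv()*G).as_rotvec()).round(2),"f",o["ft_force"].round(1),"w",round(o["grip_width"],4))
E
python3 -m jog '[[[0,0,0,0,0,9.8],[0.0387,-0.044,0,0,0,0],[0.0387,-0.044,0.012,0,0,0],[0.0387,-0.044,0.012,0,0,0],[0.0387,-0.044,0.012,0,0,0],[0.0387,-0.044,0.012,0,0,0],[0.0387,-0.044,0.012,0,0,0],[0.0387,-0.044,0.012,0,0,0],[0.0387,-0.044,0.012,0,0,0],[0.0387,-0.044,0.012,0,0,0]]]' 0.0854
python3 d.py .4382 -.0698 .014 3.4
```

```text
clock: 1.35
eef_pos: [0.449, -0.0636, 0.1304]
tool_rot: [1.0, 0.022, 0.001, -0.001]
ft_force: [1.5, -1.7, 0.1]
grip_width: 0.0859
t 1.35 pos [ 0.449  -0.0636  0.1304] shift mm [-11.2   5.9 116.4] turn deg [-0.08 -0.06 -0.93] f [ 1.5 -1.7  0.1] w 0.0859
```

```bash
python3 -m jog '[[[-0.011,0.006,0.02,0,0,-0.9],[0,0,0.03,0,0,0],[0,0,0.03,0,0,0],[0,0,0.025,0,0,0],[0,0,0.01,0,0,0]]]'
python3 d.py .4382 -.0698 .008 3.4
```

```text
clock: 1.98
eef_pos: [0.4404, -0.0641, 0.0106]
tool_rot: [0.999, 0.036, 0.0, -0.001]
ft_force: [-0.5, 0.4, -0.1]
grip_width: 0.0854
t 1.98 pos [ 0.4404 -0.0641  0.0106] shift mm [-2.6  5.6  2.6] turn deg [-0.13 -0.01  0.73] f [-0.5  0.4 -0.1] w 0.0854
```

```bash
python3 -m jog '[[[-0.0026,0.0056,0.002,0,0,0.7],[0,0,0,0,0,0]]]'
python3 -m jog '[[[0,0,0,0,0,0],[0,0,0,0,0,0],[0,0,0,0,0,0],[0,0,0,0,0,0]]]' 0.045
python3 d.py .4382 -.0698 .008 3.4
```

```text
clock: 2.22
eef_pos: [0.4379, -0.0703, 0.0086]
tool_rot: [1.0, 0.029, -0.0, -0.001]
ft_force: [1.3, -0.5, 0.4]
grip_width: 0.0854
clock: 2.72
eef_pos: [0.4392, -0.0703, 0.0109]
tool_rot: [1.0, 0.029, 0.001, -0.001]
ft_force: [0.6, -0.2, -3.3]
grip_width: 0.0566
t 2.73 pos [ 0.4392 -0.0703  0.0109] shift mm [-1.  -0.5  2.9] turn deg [-0.15 -0.17 -0.04] f [ 0.6 -0.2 -3.3] w 0.0566
```

```bash
python3 -m jog '[[[0,0,-0.02,0,0,0],[0,0,-0.03,0,0,0],[0.033,-0.0235,0,0,0,0],[0.033,-0.0235,0,0,0,0],[0.033,-0.0235,0,0,0,0],[0.033,-0.0235,0,0,0,0],[0.033,-0.0235,0,0,0,0],[0,0,0,0,0,0]]]'
python3 d.py .598 .058 .015 3.4
```

```text
clock: 3.72
eef_pos: [0.5991, 0.0485, 0.0585]
tool_rot: [0.999, 0.038, -0.002, -0.005]
ft_force: [-0.2, -0.8, -2.2]
grip_width: 0.0566
t 3.73 pos [0.5991 0.0485 0.0585] shift mm [-0.2 -9.1 43.6] turn deg [-0.61  0.26  0.98] f [-0.2 -0.8 -2.2] w 0.0566
```

```bash
python3 -m jog '[[[0,-0.009,0.01,-0.5,0,0.9],[0,0,0.015,0,0,0],[0,0,0,0,0,0]]]'
python3 d.py .598 .058 .015 3.4
python3 - <<'E'
from h import *
a=bot.camera("top")["pixels"];b=bot.camera("side")["pixels"]
f=lambda im,x0,y0,x1,y1:cv2.resize(im[y0:y1,x0:x1,::-1],(390,390),interpolation=cv2.INTER_CUBIC)
cv2.imwrite("pics/p1.png",cv2.hconcat([f(a,220,140,320,240),f(b,280,140,380,240)]))
E
```

```text
clock: 4.1
eef_pos: [0.5949, 0.0471, 0.0297]
tool_rot: [0.999, 0.038, -0.006, -0.004]
ft_force: [0.2, -0.4, -3.9]
grip_width: 0.0565
t 4.1 pos [0.5949 0.0471 0.0297] shift mm [  4.1 -10.5  14.7] turn deg [-0.49  0.66  0.92] f [ 0.2 -0.4 -3.9] w 0.0565
```

View pics/p1.png

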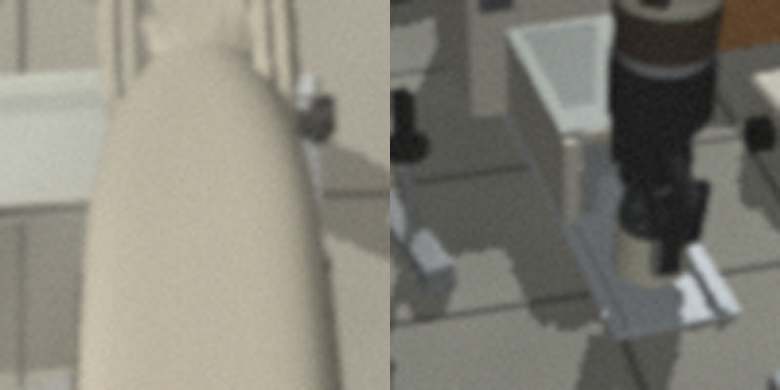

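The jar is over the lane (right crop, around (645,255)), held upright and short of the flap. I'll repeat the sideways correction, since it wasn't fully reached.

```bash
python3 -m jog '[[[0.002,-0.009,0,0,0,0.9],[0,0,0,0,0,0]]]'
python3 d.py .598 .058 .015 3.4; python3 -c "
from h import *
print(bot.get_obs()['joint_pos'].round(3))"
```

```text
clock: 4.45
eef_pos: [0.5991, 0.0481, 0.0326]
tool_rot: [0.999, 0.036, -0.003, -0.008]
ft_force: [0.2, -0.0, -2.4]
grip_width: 0.0566
t 4.45 pos [0.5991 0.0481 0.0326] shift mm [-0.3 -9.7 17.7] turn deg [-0.9   0.36  0.77] f [ 0.2 -0.  -2.4] w 0.0566
[ 0.072  0.591 -0.004  0.982  0.016  3.141]
```

Joint 6 is at its limit, because yaw 3.4° needs more than 3.14 rad. The jar is round, so I'll let the yaw go to about 7°.

```bash
python3 -m jog '[[[0,0,0,0,0,-3],[0,-0.0095,0.005,0,0,0],[0,0,0,0,0,0]]]'
python3 d.py .598 .058 .015 7
```

```text
clock: 4.82
eef_pos: [0.5986, 0.0582, 0.0285]
tool_rot: [0.998, 0.063, -0.002, -0.008]
ft_force: [-0.6, -0.2, -2.6]
grip_width: 0.0566
t 4.83 pos [0.5986 0.0582 0.0285] shift mm [-0.6  0.3 13.5] turn deg [-0.92  0.19  0.17] f [-0.6 -0.2 -2.6] w 0.0566
```

```bash
python3 -m jog '[[[-0.0005,0,0.005,-0.9,0,0],[0,0,0.006,0,0,0],[0,0,0,0,0,0]]]'
python3 d.py .598 .058 .015 7
```

```text
clock: 5.2
eef_pos: [0.5978, 0.0586, 0.0165]
tool_rot: [0.998, 0.063, -0.002, 0.001]
ft_force: [-0.1, 0.5, -3.3]
grip_width: 0.0566
t 5.2 pos [0.5978 0.0586 0.0165] shift mm [0.2 0.6 1.5] turn deg [0.05 0.22 0.17] f [-0.1  0.5 -3.3] w 0.0566
```

```bash
python3 -m jog '[[[0,0,0.0015,0,0,0],[0,0,0.001,0,0,0],[0,0,0,0,0,0]]]'
python3 d.py .598 .058 .015 7
```

```text
clock: 5.58
eef_pos: [0.5981, 0.0584, 0.0149]
tool_rot: [0.998, 0.062, -0.001, 0.0]
ft_force: [-0.5, -0.0, -2.1]
grip_width: 0.0564
t 5.58 pos [0.5981 0.0584 0.0149] shift mm [-0.1  0.4 -0.1] turn deg [0.04 0.17 0.14] f [-0.5 -0.  -2.1] w 0.0564
```

```bash
python3 -m jog '[[[0,0,0.0015,0,0,0],[0,0,0.001,0,0,0]]]'
python3 d.py .598 .058 .015 7
python3 -m jog '[[[0,0,0,0,0,0],[0,0,0,0,0,0],[0,0,0,0,0,0],[0,0,-0.02,0,0,0],[0,0,-0.04,0,0,0],[0,0,-0.05,0,0,0],[0,0,-0.05,0,0,0]]]' 0.0854
python3 - <<'E'
from h import *
d=R.from_quat(bot.get_obs()["tool_rot"]).as_matrix();print(d.round(3))
E
```

```text
clock: 5.82
eef_pos: [0.5982, 0.0584, 0.0147]
tool_rot: [0.998, 0.062, -0.001, 0.0]
ft_force: [-3.1, -0.2, 4.1]
grip_width: 0.0565
t 5.83 pos [0.5982 0.0584 0.0147] shift mm [-0.2  0.4 -0.3] turn deg [0.02 0.11 0.13] f [-3.1 -0.2  4.1] w 0.0565
clock: 6.7
eef_pos: [0.5975, 0.0537, 0.1729]
tool_rot: [0.998, 0.059, -0.004, 0.006]
ft_force: [0.3, 0.5, 0.3]
grip_width: 0.0855
[[ 0.993  0.118 -0.008]
 [ 0.118 -0.993 -0.012]
 [-0.01   0.011 -1.   ]]
```

```bash
python3 -m jog '[[[0,0,-0.015,0,0,-10.4],[0,0,0,0,0,-10.4],[0,0,0,0,0,-10.4],[0,0,0,0,0,-10.4],[0,0,0,0,0,-10.4],[0,0,0,0,0,-10.4],[0,0,0,0,0,-10.4],[0,0,0,0,0,-10.4],[0,0,0,0,0,-10.4],[0,0,0,0,0,-10.4],[0,0,0,0,0,-10.4],[0,0,0,0,0,-10.4]]]' >/dev/null
python3 -m jog '[[[0,0,0,0,0,-10.4],[0,0,0,0,0,-10.4],[0,0,0,0,0,-10.4],[0,0,0,0,0,-10.4],[0,0,0,0,0,-10.4],[0,0,0,0,0,-10.4],[0,0,0,0,0,0]]]'
python3 d.py .4259 .1277 .19 194.6
```

```text
clock: 9.07
eef_pos: [0.6088, 0.0606, 0.1968]
tool_rot: [-0.174, 0.985, -0.004, 0.01]
ft_force: [0.2, 0.2, -0.4]
grip_width: 0.0856
t 9.07 pos [0.6088 0.0606 0.1968] shift mm [148.9 125.8   2.7] turn deg [-0.59  1.09  5.46] f [ 0.2  0.2 -0.4] w 0.0856
```

```bash
python3 -m jog '[[[0,0,0,-0.6,1.0,5.4],[0.04,0.028,0,0,0,0],[0.04,0.028,0,0,0,0],[0.04,0.028,0,0,0,0],[0.04,0.028,0,0,0,0],[0,0,0,0,0,0]]]'
python3 d.py .4259 .1277 .113 194.6
```

```text
clock: 9.82
eef_pos: [0.4228, 0.1331, 0.1942]
tool_rot: [-0.116, 0.993, 0.001, 0.001]
ft_force: [0.9, -0.3, 0.0]
grip_width: 0.0853
t 9.82 pos [0.4228 0.1331 0.1942] shift mm [-1.6 -6.1 81.2] turn deg [ 0.12  0.1  -1.3 ] f [ 0.9 -0.3  0. ] w 0.0853
```

```bash
python3 -m jog '[[[-0.0016,-0.006,0.015,0,0,-1.3],[0,0,0.03,0,0,0],[0,0,0.03,0,0,0],[0,0,0,0,0,0]]]' 0.05
python3 d.py .4259 .1277 .113 194.6
python3 - <<'E'
from h import *
a=bot.camera("top")["pixels"];b=bot.camera("side")["pixels"]
f=lambda im,x0,y0,x1,y1:cv2.resize(im[y0:y1,x0:x1,::-1],(390,390),interpolation=cv2.INTER_CUBIC)
cv2.imwrite("pics/p2.png",cv2.hconcat([f(a,210,150,310,250),f(b,250,130,370,250)]))
E
```

```text
clock: 10.32
eef_pos: [0.4314, 0.1287, 0.12]
tool_rot: [-0.123, 0.992, 0.002, 0.006]
ft_force: [-0.2, 0.2, -0.8]
grip_width: 0.0504
t 10.32 pos [0.4314 0.1287 0.12  ] shift mm [5.6 0.4 6.9] turn deg [ 0.12  0.68 -0.49] f [-0.2  0.2 -0.8] w 0.0504
```

View pics/p2.png

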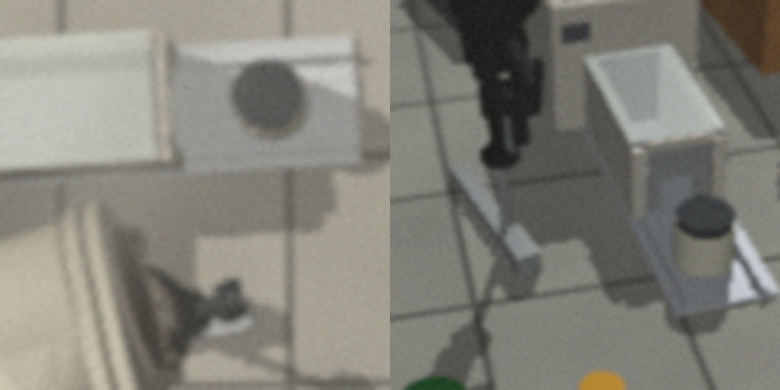

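The jar stands upright in the lane, with its lid at left-crop (267,95). The fingers straddle the pusher's grip just above the collar (right crop (500,140)).

```bash
python3 -m jog '[[[0.0055,0,0.007,0,0.6,-0.5],[0,0,0,0,0,0]]]'
python3 d.py .4259 .1277 .113 194.6
python3 -m jog '[[[0,0,0,0,0,0],[0,0,0,0,0,0],[0,0,0,0,0,0],[0,0,0,0,0,0]]]' 0.0
python3 d.py .4259 .1277 .113 194.6
python3 -c "
from h import *
print(atz('top',(267.5/3.9-.5+210,95.5/3.9-.5+150),.056))"
```

```text
clock: 10.68
eef_pos: [0.4298, 0.1283, 0.1169]
tool_rot: [-0.127, 0.992, 0.002, 0.005]
ft_force: [-0.7, -0.3, -0.8]
grip_width: 0.0501
t 10.68 pos [0.4298 0.1283 0.1169] shift mm [3.9 0.4 3.9] turn deg [0.13 0.57 0.02] f [-0.7 -0.3 -0.8] w 0.0501
clock: 11.18
eef_pos: [0.4305, 0.1288, 0.118]
tool_rot: [-0.127, 0.992, 0.002, 0.006]
ft_force: [-1.8, 0.4, -0.9]
grip_width: 0.0129
t 11.18 pos [0.4305 0.1288 0.118 ] shift mm [4.7 0.1 4.9] turn deg [0.15 0.7  0.02] f [-1.8  0.4 -0.9] w 0.0129
[0.59745771 0.05826245 0.056     ]
```

The grip closed on 13 mm, so the pusher is held. I'll lift it and go behind the jar.

```bash
python3 -m jog '[[[0,0,-0.02,0,0,0],[0,0,-0.04,0,0.6,3],[0,0,-0.045,0,0,8],[-0.028,-0.0417,0,0,0,0],[-0.028,-0.0417,0,0,0,0],[-0.028,-0.0417,0,0,0,0],[-0.028,-0.0417,0,0,0,0],[-0.028,-0.0417,0,0,0,0],[-0.028,-0.0417,0,0,0,0],[0,0,0,0,0,0]]]'
python3 d.py .612 -.111 .133 183.4
```

```text
clock: 12.42
eef_pos: [0.6145, -0.1193, 0.2187]
tool_rot: [-0.03, 1.0, 0.001, -0.005]
ft_force: [-0.7, 0.5, -3.1]
grip_width: 0.013
t 12.43 pos [ 0.6145 -0.1193  0.2187] shift mm [ 1.2  8.3 85.7] turn deg [ 0.09 -0.57  0.08] f [-0.7  0.5 -3.1] w 0.013
```

```bash
python3 -m jog '[[[0.001,0.008,0.015,0,-0.6,0],[0,0,0.03,0,0,0],[0,0,0.02,0,0,0],[0,0,0,0,0,0]]]'
python3 d.py .612 -.111 .133 183.4
python3 - <<'E'
from h import *
a=bot.camera("top")["pixels"];b=bot.camera("side")["pixels"]
f=lambda im,x0,y0,x1,y1,W,H:cv2.resize(im[y0:y1,x0:x1,::-1],(W,H),interpolation=cv2.INTER_CUBIC)
cv2.imwrite("pics/p3.png",cv2.vconcat([f(a,240,130,380,210,700,400)[:290],f(b,290,170,430,232,700,310)]))
E
```

```text
clock: 12.92
eef_pos: [0.61, -0.1095, 0.1493]
tool_rot: [-0.03, 1.0, 0.002, -0.003]
ft_force: [-1.1, 0.1, -1.3]
grip_width: 0.0131
t 12.93 pos [ 0.61   -0.1095  0.1493] shift mm [-2.  -1.6 16.3] turn deg [ 0.23 -0.32  0.07] f [-1.1  0.1 -1.3] w 0.0131
```

View pics/p3.png

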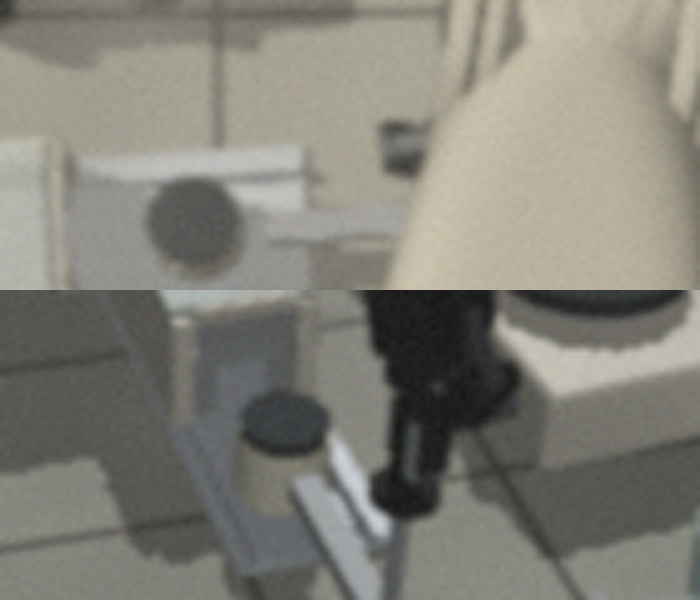

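Run:
```python
from h import *
g=lambda u,v:((u+.5)/5-.5+240,(v+.5)/5-.5+130)
jar=atz("top",g(195,222),.056);print("jar",jar)
t=atz("top",g(272,223),.045);t2=atz("top",g(395,217),.045);print("tip",t,"back",t2,"bar yaw",np.degrees(np.arctan2(*(t-t2)[[1,0]])))
def I(p):
    a=1.6301;d=np.array(p[:2])-[.593,.1329];return (np.cos(a)*d[0]+np.sin(a)*d[1],-np.sin(a)*d[0]+np.cos(a)*d[1])
print(I(jar),I(t))
```

```text
jar [0.597404   0.05679271 0.056     ]
tip [0.59795062 0.01273417 0.045     ] back [ 0.60067616 -0.0589938   0.045     ] bar yaw 92.17609598337295
(np.float64(-0.07623451395185751), np.float64(0.00011453679633587673)) (np.float64(-0.12024800091267045), np.float64(0.0021801811799515673))
```

Tip and jar line up within 2 mm, with the tip at x −120 mm and the jar at −76 mm. I'll lower and push.

```bash
python3 -m jog '[[[-0.002,-0.0016,0.008,0,-0.3,0],[0,0,0.008,0,0,0],[0,0,0,0,0,0]]]'
python3 d.py .612 -.111 .133 183.4
python3 -m jog '[[[0,0.008,0,0,0,0],[0,0.008,0,0,0,0],[0,0.01,0,0,0,0],[0,0.01,0,0,0,0],[0,0.01,0,0,0,0]]]'
python3 d.py .600 .090 .133 183.4
```

```text
clock: 13.4
eef_pos: [0.6154, -0.1115, 0.1373]
tool_rot: [-0.03, 1.0, 0.001, 0.004]
ft_force: [-0.2, 0.0, -1.3]
grip_width: 0.0129
t 13.4 pos [ 0.6154 -0.1115  0.1373] shift mm [3.4 0.7 4.3] turn deg [0.1  0.51 0.09] f [-0.2  0.  -1.3] w 0.0129
clock: 14.02
eef_pos: [0.6131, -0.064, 0.1383]
tool_rot: [-0.03, 1.0, -0.0, 0.005]
ft_force: [1.3, -2.3, -2.1]
grip_width: 0.0128
t 14.03 pos [ 0.6131 -0.064   0.1383] shift mm [  4.  154.5   5. ] turn deg [-0.06  0.61  0.02] f [ 1.3 -2.3 -2.1] w 0.0128
```

```bash
python3 -m jog '[[[0.002,0.01,0.002,0,0.3,0],[0.001,0.01,0.002,0,0.2,0],[0.001,0.01,0.001,0,0,0],[0,0.01,0,0,0,0],[0,0.01,0,0,0,0],[0,0.01,0,0,0,0]]]'
python3 d.py .600 .090 .133 183.4
python3 -m jog '[[[0,0.01,0,0,0,0],[0,0.01,0,0,0,0],[0,0.01,0,0,0,0]]]'
python3 d.py .600 .090 .133 183.4
```

```text
clock: 14.78
eef_pos: [0.6076, -0.0038, 0.1355]
tool_rot: [-0.028, 1.0, -0.004, 0.004]
ft_force: [1.2, -4.6, -0.6]
grip_width: 0.0132
t 14.78 pos [ 0.6076 -0.0038  0.1355] shift mm [ 2.3 94.1  1.6] turn deg [-0.52  0.47 -0.13] f [ 1.2 -4.6 -0.6] w 0.0132
clock: 15.15
eef_pos: [0.6059, 0.0269, 0.1357]
tool_rot: [-0.028, 1.0, -0.006, 0.005]
ft_force: [1.8, -5.5, 0.2]
grip_width: 0.0127
t 15.15 pos [0.6059 0.0269 0.1357] shift mm [ 2.4 63.3  2. ] turn deg [-0.67  0.51 -0.19] f [ 1.8 -5.5  0.2] w 0.0127
```

```bash
python3 -m jog '[[[0.001,0.01,0,-0.3,0.2,0],[0.001,0.01,0,-0.3,0.2,0],[0,0.01,0,0,0,0],[0,0.01,0,0,0,0],[0,0.01,0,0,0,0]]]'
python3 d.py .600 .090 .133 183.4
python3 - <<'E'
from h import *
a=bot.camera("top")["pixels"];b=bot.camera("side")["pixels"]
f=lambda im,x0,y0,x1,y1,W,H:cv2.resize(im[y0:y1,x0:x1,::-1],(W,H),interpolation=cv2.INTER_CUBIC)
cv2.imwrite("pics/p4.png",cv2.vconcat([f(a,180,150,320,206,700,280),f(b,290,140,430,204,700,320)]))
E
```

```text
clock: 15.78
eef_pos: [0.6012, 0.0794, 0.1349]
tool_rot: [-0.027, 1.0, -0.001, 0.001]
ft_force: [3.2, -3.3, -0.9]
grip_width: 0.0132
t 15.78 pos [0.6012 0.0794 0.1349] shift mm [ 0.7 10.6  1.9] turn deg [-0.11  0.11 -0.28] f [ 3.2 -3.3 -0.9] w 0.0132
```

View pics/p4.png

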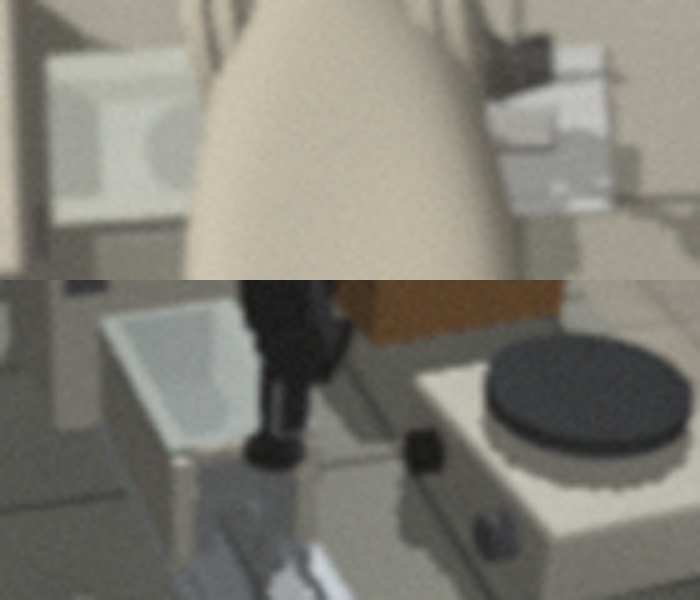

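The jar is visible inside through the roof, with its left edge at crop (148,150). The flap plate appears down in the doorway. I'll push about 14 mm more for margin, then retract.

```bash
python3 -m jog '[[[0,0.008,0,0,0,0],[0,0.006,0,0,0,0],[0,0,0,0,0,0]]]'
python3 d.py .600 .090 .133 183.4
python3 -m jog '[[[0,-0.01,0,0,0,0],[0,-0.02,0,0,0,0],[0,-0.03,0,0,0,0]]]'
python3 d.py .612 -.111 .133 183.4
```

```text
clock: 16.25
eef_pos: [0.5989, 0.096, 0.1343]
tool_rot: [-0.029, 1.0, 0.0, -0.001]
ft_force: [0.8, -1.9, -1.8]
grip_width: 0.0128
t 16.25 pos [0.5989 0.096  0.1343] shift mm [-0.7 -6.   1.3] turn deg [ 0.04 -0.06 -0.13] f [ 0.8 -1.9 -1.8] w 0.0128
clock: 16.62
eef_pos: [0.6008, 0.0366, 0.133]
tool_rot: [-0.031, 1.0, 0.002, -0.002]
ft_force: [-0.6, -0.2, -2.3]
grip_width: 0.0129
t 16.62 pos [0.6008 0.0366 0.133 ] shift mm [  -2.  -148.    -0.8] turn deg [ 0.29 -0.28  0.17] f [-0.6 -0.2 -2.3] w 0.0129
```

```bash
python3 -m jog '[[[-0.0004,-0.03,0,0,0,0],[-0.0004,-0.03,0,0,0,0],[-0.0004,-0.03,0,0,0,0],[-0.0004,-0.03,0,0,0,0],[-0.0004,-0.025,0,0,0,0],[0,0,0,0,0,0]]]'
python3 d.py .612 -.111 .133 183.4
python3 - <<'E'
from h import *
a=bot.camera("top")["pixels"];b=bot.camera("side")["pixels"]
f=lambda im,x0,y0,x1,y1,W,H:cv2.resize(im[y0:y1,x0:x1,::-1],(W,H),interpolation=cv2.INTER_CUBIC)
cv2.imwrite("pics/p5.png",cv2.vconcat([f(a,180,150,320,206,700,280),f(b,290,140,430,204,700,320)]))
E
```

```text
clock: 17.38
eef_pos: [0.608, -0.122, 0.1306]
tool_rot: [-0.027, 1.0, 0.005, -0.005]
ft_force: [-0.3, -0.2, -2.5]
grip_width: 0.0131
t 17.38 pos [ 0.608  -0.122   0.1306] shift mm [-4.6 10.8 -2.3] turn deg [ 0.55 -0.52 -0.35] f [-0.3 -0.2 -2.5] w 0.0131
```

View pics/p5.png

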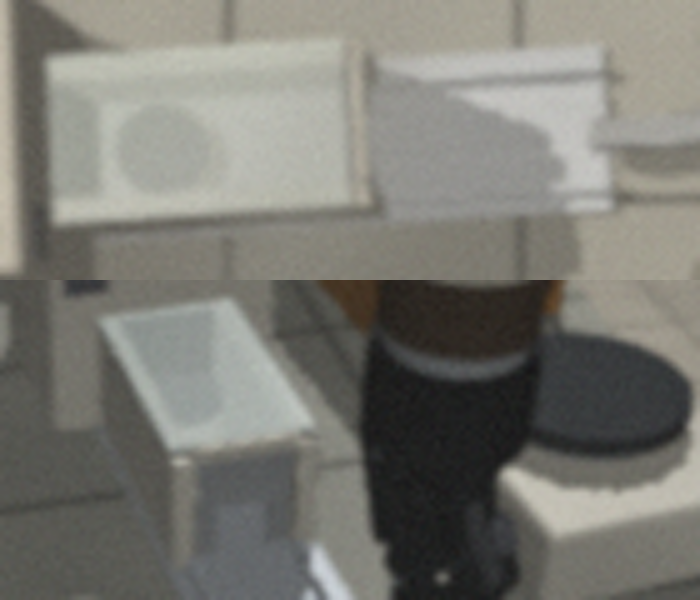

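The jar is well inside (lid at top crop (166,148)), the flap is down, and the bar is out. I'll lift and go to the hook.

```bash
python3 -m jog '[[[0,0,-0.03,0.5,-0.5,-0.3],[0,0,-0.05,0,0,0],[0,0,-0.05,0,0,0],[0.03,-0.0435,0,0,0,0],[0.03,-0.0435,0,0,0,0],[0.03,-0.0435,0,0,0,0],[0.03,-0.0435,0,0,0,0],[0,0,0,0,0,0]]]'
python3 d.py .499 -.303 .255 183.4
```

```text
clock: 18.48
eef_pos: [0.4982, -0.2982, 0.2637]
tool_rot: [-0.038, 0.999, 0.003, -0.0]
ft_force: [0.9, -0.1, -1.9]
grip_width: 0.0125
t 18.48 pos [ 0.4982 -0.2982  0.2637] shift mm [-0.5 -4.9  8.6] turn deg [ 0.35 -0.05  0.98] f [ 0.9 -0.1 -1.9] w 0.0125
```

```bash
python3 -m jog '[[[-0.0005,-0.005,0.008,0.3,0,0.9],[0,0,0,0,0,0],[0,0,0,0,0,0]]]'
python3 d.py .499 -.303 .255 183.4
python3 - <<'E'
from h import *
a=bot.camera("top")["pixels"];b=bot.camera("side")["pixels"]
f=lambda im,x0,y0,x1,y1,W,H:cv2.resize(im[y0:y1,x0:x1,::-1],(W,H),interpolation=cv2.INTER_CUBIC)
cv2.imwrite("pics/p6.png",cv2.hconcat([f(a,350,130,450,260,400,520),f(b,330,190,460,359,400,520)]))
E
```

```text
clock: 18.85
eef_pos: [0.5003, -0.3002, 0.2547]
tool_rot: [-0.032, 0.999, 0.001, -0.0]
ft_force: [0.3, 0.7, -1.8]
grip_width: 0.013
t 18.85 pos [ 0.5003 -0.3002  0.2547] shift mm [ 1.5 -2.7 -0.3] turn deg [ 0.15 -0.04  0.26] f [ 0.3  0.7 -1.8] w 0.013
```

View pics/p6.png

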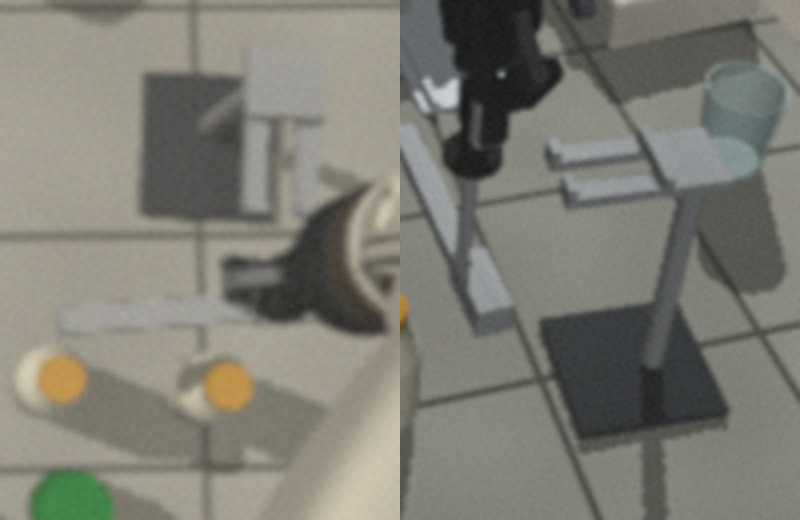

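Run:
```python
from h import *
g=lambda u,v:((u+.5)/4-.5+350,(v+.5)/4-.5+130)
s=lambda u,v:((u-400+.5)*.325-.5+330,(v+.5)*.325-.5+190)
print("slot tip/in",atz("top",g(280.5,205),.219),atz("top",g(281,125),.215))
t=atz("top",g(62,320),.151);print("tip",t,"handle", t[:2]-.125*np.array([np.cos(1.63),np.sin(1.63)]))
print("collar side",atz("side",s(473,155),.238))
for p in [(-.033,.023,.223),(-.033,-.023,.223)]: pass
print("prong tips side",atz("side",s(549,146),.223),atz("side",s(565,183),.223))
```

```text
slot tip/in [ 0.55197203 -0.3055921   0.219     ] [ 0.60304897 -0.3086662   0.215     ]
tip [ 0.48584456 -0.17728394  0.151     ] handle [ 0.49324069 -0.30206494]
collar side [ 0.49505848 -0.30183882  0.238     ]
prong tips side [ 0.54824517 -0.29069929  0.223     ] [ 0.54629261 -0.32260344  0.223     ]
```

Both cameras put the handle at about (.494,−.302), and the slot line agrees within 2 mm. I'll enter the slot.

```bash
python3 -m jog '[[[0,-0.002,0,0,0,0.2],[-0.015,-0.0018,0,0,0,0],[-0.015,-0.0018,0,0,0,0],[0,0,0,0,0,0]]]'
python3 d.py .585 -.307 .255 183.4
```

```text
clock: 19.45
eef_pos: [0.532, -0.3035, 0.255]
tool_rot: [-0.031, 1.0, 0.001, -0.0]
ft_force: [0.5, 0.2, -2.1]
grip_width: 0.0128
t 19.45 pos [ 0.532  -0.3035  0.255 ] shift mm [-52.7  -6.8  -0. ] turn deg [ 0.12 -0.03  0.13] f [ 0.5  0.2 -2.1] w 0.0128
```

```bash
python3 -m jog '[[[-0.013,-0.0016,0,0,0,0],[-0.013,-0.0016,0,0,0,0],[-0.013,-0.0016,0,0,0,0],[-0.012,-0.0014,0,0,0,0],[0,0,0,0,0,0]]]'
python3 d.py .585 -.307 .235 183.4
```

```text
clock: 20.08
eef_pos: [0.5818, -0.3066, 0.2552]
tool_rot: [-0.03, 1.0, 0.001, -0.002]
ft_force: [-1.1, -1.2, -1.6]
grip_width: 0.013
t 20.07 pos [ 0.5818 -0.3066  0.2552] shift mm [-3.3 -0.6 20.2] turn deg [ 0.14 -0.19  0.08] f [-1.1 -1.2 -1.6] w 0.013
```

No contact. I'll lower it, watching the force.

```bash
python3 -m jog '[[[-0.003,0,0.007,0,0,0],[0,0,0.006,0,0,0],[0,0,0.003,0,0,0],[0,0,0,0,0,0]]]'
python3 d.py .585 -.307 .235 183.4
python3 - <<'E'
from h import *
a=bot.camera("top")["pixels"];b=bot.camera("side")["pixels"]
f=lambda im,x0,y0,x1,y1,W,H:cv2.resize(im[y0:y1,x0:x1,::-1],(W,H),interpolation=cv2.INTER_CUBIC)
cv2.imwrite("pics/p7.png",f(b,360,200,440,260,800,600))
E
```

```text
clock: 20.58
eef_pos: [0.5827, -0.3064, 0.2379]
tool_rot: [-0.03, 1.0, 0.001, -0.003]
ft_force: [-0.3, -0.8, -2.0]
grip_width: 0.0128
t 20.57 pos [ 0.5827 -0.3064  0.2379] shift mm [-2.3 -0.8  2.9] turn deg [ 0.18 -0.3   0.03] f [-0.3 -0.8 -2. ] w 0.0128
```

View pics/p7.png

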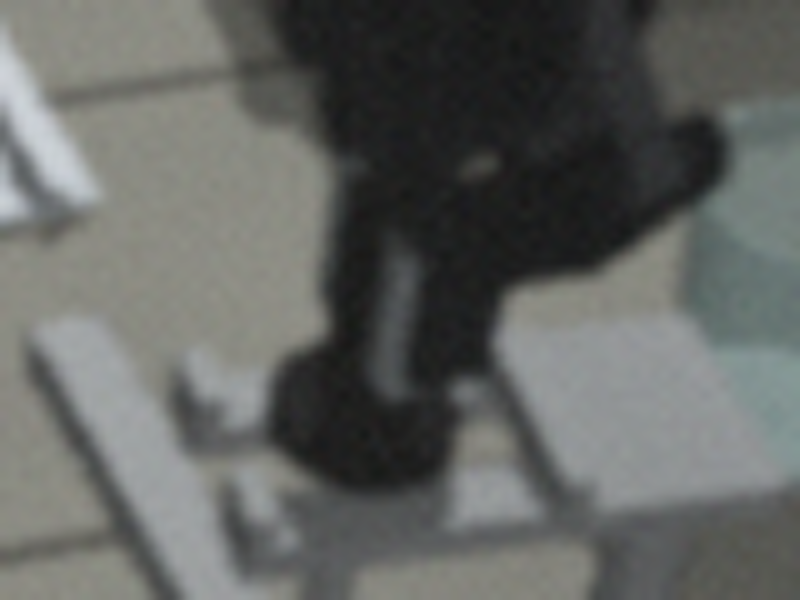

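The collar (360,430) sits over both prongs, between the tip lips and the closed end. I'll lower until it seats.

```bash
python3 -m jog '[[[-0.002,0,0.002,0,-0.2,0],[0,0,0.0015,0,0,0],[0,0,0,0,0,0]]]'
python3 d.py .585 -.307 .235 183.4
python3 -m jog '[[[0,0,0.0015,0,0,0],[0,0,0.001,0,0,0],[0,0,0,0,0,0]]]'
python3 d.py .585 -.307 .235 183.4
```

```text
clock: 21.05
eef_pos: [0.5854, -0.3065, 0.2352]
tool_rot: [-0.03, 1.0, 0.001, 0.0]
ft_force: [0.2, -0.5, -1.8]
grip_width: 0.0131
t 21.05 pos [ 0.5854 -0.3065  0.2352] shift mm [ 0.4 -0.5  0.2] turn deg [0.12 0.01 0.02] f [ 0.2 -0.5 -1.8] w 0.0131
clock: 21.42
eef_pos: [0.5854, -0.3066, 0.235]
tool_rot: [-0.03, 1.0, 0.0, 0.001]
ft_force: [-0.3, 0.5, -1.7]
grip_width: 0.0127
t 21.43 pos [ 0.5854 -0.3066  0.235 ] shift mm [ 0.5 -0.4  0. ] turn deg [0.04 0.14 0.03] f [-0.3  0.5 -1.7] w 0.0127
```

```bash
python3 -m jog '[[[0,0,0.003,0,0,0],[0,0,0,0,0,0]]]'
python3 d.py .585 -.307 .235 183.4
python3 -m jog '[[[0,0,0.003,0,0,0],[0,0,0.001,0,0,0]]]'
python3 d.py .585 -.307 .235 183.4
```

```text
clock: 21.68
eef_pos: [0.5856, -0.3067, 0.2352]
tool_rot: [-0.03, 1.0, -0.001, 0.003]
ft_force: [-0.0, -0.2, -2.3]
grip_width: 0.0131
t 21.68 pos [ 0.5856 -0.3067  0.2352] shift mm [ 0.6 -0.3  0.2] turn deg [-0.07  0.32  0.02] f [-0.  -0.2 -2.3] w 0.0131
clock: 21.92
eef_pos: [0.5857, -0.3067, 0.2349]
tool_rot: [-0.03, 1.0, -0.001, 0.005]
ft_force: [-1.4, 2.3, 2.6]
grip_width: 0.0128
t 21.93 pos [ 0.5857 -0.3067  0.2349] shift mm [ 0.7 -0.2 -0.1] turn deg [-0.18  0.52  0.02] f [-1.4  2.3  2.6] w 0.0128
```

Seated: upward force at the predicted height. Release and retreat straight up.

```bash
python3 -m jog '[[[0,0,0,0,0,0],[0,0,0,0,0,0],[0,0,0,0,0,0],[0,0,-0.02,0,0,0],[0,0,-0.03,0,0,0],[0,0,-0.04,0,0,0],[0.06,0,0,0,0,0],[0.06,0,0,0,0,0],[0.06,0,0,0,0,0],[0,0,0,0,0,0],[0,0,0,0,0,0]]]' 0.05
python3 - <<'E'
from h import *
a=bot.camera("top")["pixels"];b=bot.camera("side")["pixels"]
cv2.imwrite("pics/p8.png",cv2.hconcat([cv2.resize(a[140:250,180:440,::-1],(450,190),interpolation=cv2.INTER_CUBIC).copy() if 0 else cv2.resize(a[140:260,180:440,::-1],(430,600),interpolation=cv2.INTER_CUBIC),cv2.resize(b[140:350,330:460,::-1],(370,600),interpolation=cv2.INTER_CUBIC)]))
E
```

```text
clock: 23.3
eef_pos: [0.4062, -0.3205, 0.3188]
tool_rot: [-0.03, 1.0, -0.002, 0.003]
ft_force: [0.5, 0.2, -0.3]
grip_width: 0.0499
```

View pics/p8.png

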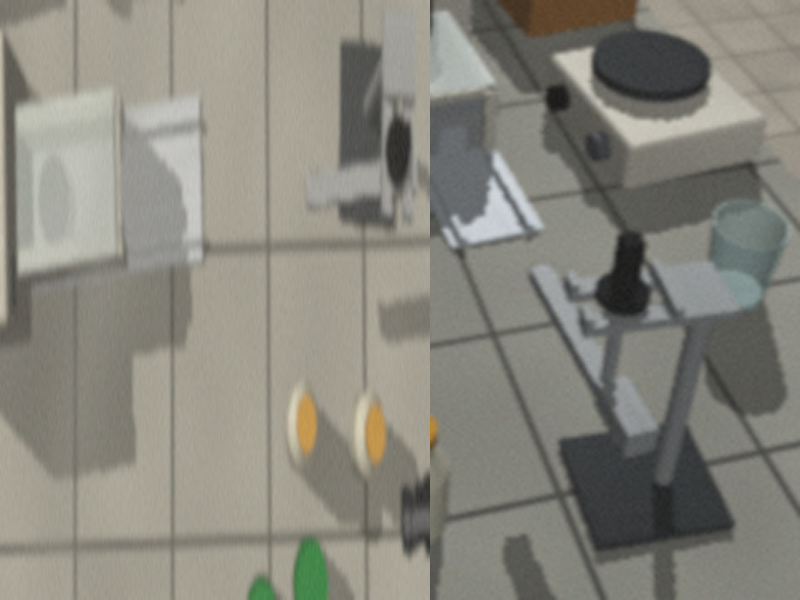

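The pusher hangs upright with its collar in the throat (right picture (625,290)). The jar is inside the chamber (left (55,197)), the bottles are in place, and the arm is clear. I'll hand the job in.

Run:
```python
from h import *
p=atz("top",((166+.5)/5-.5+180,(148+.5)/5-.5+150),.056);a=1.6301;d=p[:2]-[.593,.1329];print("jar inlet x,y",np.cos(a)*d[0]+np.sin(a)*d[1],-np.sin(a)*d[0]+np.cos(a)*d[1])
bot.job_done()
```

```text
jar inlet x,y 0.113255230165055 0.0018449530172047418
the job is handed in; nothing more can be done
```

The job is done and handed in at about 23 s on the robot's clock. I set the jar upright in the lane and let go. I then pushed it through the flap with the pusher's bar and hung the pusher on the hook.

- **Jar:** it stood at about 113 mm past the inlet origin and 2 mm off the mid-line, measured after the push. It looked upright in the picture.
- **Flap:** it looks shut in the pictures. I did not measure its angle, and the gripper never went near it.
- **Pusher:** it hangs upright with its collar between the lips. While I lowered it, the force turned upward at the predicted seating height.
- **Bottles and arm:** both bottles and the green look-alikes look undisturbed. The arm is clear, and the contact forces I read stayed around 6 N or less.

Joint 6 hit its range limit while I was placing the jar, so a sideways move fell short. I let the gripper turn a few degrees and finished the placing. I viewed 13 pictures, three over the budget of 10.

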